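# Close the storage jars with their lids

## Robot

A 6-joint arm with a two-finger parallel gripper is mounted at the origin on a cart in front of the work surface, level with it; the furniture and walls round the work are solid. World frame = base frame: x ahead of the robot, y to its left, z up, the work surface at z = 0. Lengths are in mm, angles in rad, forces in N, time in s.
With the tool pointing down it reaches from about 350 to 875 mm from the base axis. Payload 4.2 kg.
Tool frame: the origin (TCP) lies between the finger pads; the fingertips stand 25 mm ahead of it and the grasp point (between the pads) lies 6 mm ahead of it; z points along the fingers, y is the line along which they close (so a half turn about z gives the same grasp; the last joint's range is limited). The gripper opens to 85 mm and grips with 20 to 120 N. Pads are 22 mm wide; open, the fingers measure 114 mm over their backs; the gripper's body (76 mm by 85 mm) begins 54 mm behind the grasp point. The pads swing forward as they close: fully open they stand 13 mm farther back than shut.
Start: joints at [1.603, 0.385, 0.008, 0, -1.194, -0.259], TCP at [140.507, 608.98, 256.312] pointing down, gripper open.
Joint ranges: [-3.14, 3.14], [-1.21, 2.06], [-1.07, 1.41], [-3.16, 2.05], [-2.99, -0.16], [-3.1, 3.1]. Speed limits (rad/s): [2.79, 2.79, 3.14, 3.14, 3.14, 3.14].

## Interface

Orientations are given as a unit quaternion [x, y, z, w].
In Python, from bench import read_state, imaging, workorder, nets gives the robot as it stands.
- The arm moves only by the tool apply_moves, never from a script. Its argument "rows" is a list of rows, each an object with "hand": the opening, from -1 (shut) to 1 (fully open); "delta_pos": the shift along the tool's x, y, z in mm, a list of three; "yaw": the turn about the tool's z in rad. A call has 1 to 12 rows; each row is the pose to reach, as a shift and turn from the pose commanded when the call began, along the tool's axes at that moment; what a row does not reach only later rows make up. A row lasts 1/12 s, in which the tool goes at most 41.7 mm and 7.16 degrees, less where a joint would pass 70% of its speed; a pose out of reach is approached as far as the arm can. A call with a gripper value outside its range is refused whole. The fingers move at their own pace and stop on an object; the grip force is fixed at half the most. Time passes only in rows, so rows that repeat a pose let the fingers close. It gives the time, the measured TCP pose, the force, the opening and the grip force at its end, in the units of the state.
- read_state(): the state, without advancing time (a new reading comes with each control period).
- imaging.get_image(name): name is "scene" or "top" or "wrist"; returns a dict with "pixels" (480x640x3 uint8, red, green, blue), "fx", "fy", "cx", "cy" (pixels), "xyz" and "rotation" of the camera in the world. Camera axes: x right, y down, z forward; pixel columns grow to the right and rows downward; lengths in mm; the calibration is good to about 2 mm. A picture is of the moment at which its call begins. There is no depth.
- workorder.job_done(): hands the job in; it is judged then, once.
Trained networks look in the newest picture that a camera, given by its name, has taken for a name from the list of things; names that differ only in an ending like _2 or _b are one class to them, and where a whole thing is asked for, a point or a joint stands for the part that bears it (a point fixed in the world has none). Each returns a list of dicts, best first, with "score" (0 to 1); they miss things now and then, are a little off and sometimes report something else, mostly with a low value. They report only what shows in the picture. A call takes as long as a camera call. They do not tell look-alikes from the thing itself.
- nets.find_in(camera, query): "location" ([row, column] in pixels, amid what is visible of it).
- nets.pinpoint(camera, query): "location" ([row, column] in pixels: a listed point, or the origin of a listed thing).
The state is a dict: "clock": time; "joints": joint angles; "joint_vel": joint speeds; "joint_efforts": joint torques, N m; "position": TCP position; "ee_rot": TCP orientation; "contact_force": force on the tool from outside, world axes, zero at the start; "wrist_torque": the same for the moment, N m; "gripper_width": finger opening in mm; "grasp_force": force on a finger pad.
Only numpy, scipy, OpenCV 4.12 (cv2) and the standard library are available. Lean on these libraries where they do the work, as an engineer would, in place of code of your own. Each camera call takes 0.05 s, during which the arm holds its last target. There are 200 camera calls.

## Task

Close the four stoneware storage jars: put each bamboo lid, plug down, on the one jar whose mouth it fits, so that it sits flat on the rim all round. Leave the jars standing where they are, and do not disturb the white mug or the jam jar.

Things in the scene. Friction and masses are not known exactly. Their poses are not given: they have to be found in the camera images.
- jar_large: the largest of four open, straight-sided round storage jars in blue-grey stoneware with a bare clay rim and foot, upright and loose: outside diameter 96 mm, height 108 mm, wall 6 mm, round mouth 84 mm wide, about 489 g. Origin: centre of its underside; z up; its rim lies 108 mm above the origin.
- jar_medium: the second largest of four open, straight-sided round storage jars in blue-grey stoneware with a bare clay rim and foot, upright and loose: outside diameter 82 mm, height 96 mm, wall 6 mm, round mouth 70 mm wide, about 444 g. Origin: centre of its underside; z up; its rim lies 96 mm above the origin.
- jar_small: the second smallest of four open, straight-sided round storage jars in blue-grey stoneware with a bare clay rim and foot, upright and loose: outside diameter 68 mm, height 84 mm, wall 6 mm, round mouth 56 mm wide, about 399 g. Origin: centre of its underside; z up; its rim lies 84 mm above the origin.
- jar_tiny: the smallest of four open, straight-sided round storage jars in blue-grey stoneware with a bare clay rim and foot, upright and loose: outside diameter 54 mm, height 72 mm, wall 6 mm, round mouth 42 mm wide, about 354 g. Origin: centre of its underside; z up; its rim lies 72 mm above the origin.
- lid_large: the largest of four loose bamboo lids, for the largest jar, lying plug down, 90 g: tapered plug 14 mm deep (69 mm wide below, 79 above), on it a disc 94 mm wide, 9 mm thick, on that a darker round knob 23 mm wide, 26 high. Origin: centre of the plug's underside; z up; disc top at 23 mm, knob top at 49. Seated: disc on the rim, plug in the mouth, origin 94 mm above the jar's.
- lid_medium: the second largest of four loose bamboo lids, for the second largest jar, lying plug down, 82 g: tapered plug 14 mm deep (55 mm wide below, 65 above), on it a disc 80 mm wide, 9 mm thick, on that a darker round knob 23 mm wide, 26 high. Origin: centre of the plug's underside; z up; disc top at 23 mm, knob top at 49. Seated: disc on the rim, plug in the mouth, origin 82 mm above the jar's.
- lid_small: the second smallest of four loose bamboo lids, for the second smallest jar, lying plug down, 74 g: tapered plug 14 mm deep (41 mm wide below, 51 above), on it a disc 66 mm wide, 9 mm thick, on that a darker round knob 23 mm wide, 26 high. Origin: centre of the plug's underside; z up; disc top at 23 mm, knob top at 49. Seated: disc on the rim, plug in the mouth, origin 70 mm above the jar's.
- lid_tiny: the smallest of four loose bamboo lids, for the smallest jar, lying plug down, 65 g: tapered plug 14 mm deep (27 mm wide below, 37 above), on it a disc 52 mm wide, 9 mm thick, on that a darker round knob 23 mm wide, 26 high. Origin: centre of the plug's underside; z up; disc top at 23 mm, knob top at 49. Seated: disc on the rim, plug in the mouth, origin 58 mm above the jar's.
- white_mug: a plain white china mug, 82 mm wide, 92 mm high, 114 mm long with its handle, upright, loose; not part of the job. Origin: under the middle of it, handle included; z up.
- jam_jar: a closed jam jar with a picture of strawberries, 62 mm wide, 99 mm high, upright, loose; not part of the job. Origin: centre of its underside; z up.
Not all that is in view belongs to the job. What is shaped like the lid_medium but green is not meant.

How it is judged:
By the outcome, as a careful person would: the job done as asked, in the order asked, and still so for the second after the job is handed in, with the robot touching nothing.
It also fails if it takes over 115 s, if anything falls off the work surface, if the arm or the gripper's body presses on something with over 40 N, if the wrist force passes 120 N, or if a joint passes its speed limit or range.

## Working session

There is one attempt and no reset: what is moved stays moved. The work goes in short steps, Python scripts to look and compute and a tool call to move; the robot and the scene stay as the last step left them, time stands still between calls to the robot, and variables do not carry over. Pictures are saved under pics/ and viewed, at most 14 in all, crops included, and the job is handed in when it is done.

Besides the shell and the picture viewer there is one more tool, called after "Emit:" as name(argument=value, ...), one argument or row to a line, values as JSON. apply_moves: Moves the arm, as the interface text tells. Its arguments: {"type":"object","properties":{"rows":{"type":"array"}},"required":["rows"]}

```bash
mkdir -p pics; cat > h.py <<'E'
import numpy as np, cv2
from bench import read_state, imaging, workorder, nets
def save(name,fn):
    im=imaging.get_image(name); cv2.imwrite('pics/'+fn,im['pixels'][:,:,::-1]); return im
def R(im):
    r=np.array(im['rotation'],float)
    if r.size==4:
        from scipy.spatial.transform import Rotation as S; r=S.from_quat(r).as_matrix()
    return r.reshape(3,3)
def ray(im,rc,z):
    d=R(im)@np.array([(rc[1]-im['cx'])/im['fx'],(rc[0]-im['cy'])/im['fy'],1]); o=np.array(im['xyz'])
    return o+d*(z-o[2])/d[2]
def proj(im,p):
    c=R(im).T@(np.array(p)-im['xyz']); return [im['cy']+im['fy']*c[1]/c[2],im['cx']+im['fx']*c[0]/c[2]]
E
python3 - <<'E'
from h import *
print(read_state())
for c in('top','scene'):
    im=save(c,c+'0.png'); print(c,im['xyz'],im['fx'],np.round(R(im),3).tolist())
    for s in('large','medium','small','tiny'):
        for k in('jar_','lid_'):
            for h in nets.pinpoint(c,k+s):
                if h['score']>.3: print(k+s,np.round(h['location'],0),round(h['score'],2),np.round(ray(im,h['location'],0)[:2]))
E
```

```text
{'clock': 0.0, 'joints': array([ 1.60258413e+00,  3.85545715e-01,  6.61954369e-03, -4.85975659e-04,
       -1.19401841e+00, -2.58596228e-01]), 'joint_vel': array([ 0.00056076, -0.00164878, -0.00048945, -0.00162414, -0.00058174,
        0.001961  ]), 'joint_efforts': array([-3.06485790e-04, -3.92287946e+01,  1.88401240e+01,  4.18623179e+00,
       -4.62168930e-03, -3.21760709e-06]), 'position': array([140.40892416, 608.47294497, 255.22755458]), 'ee_rot': array([ 9.93565884e-01, -1.13250296e-01, -6.80638730e-05,  1.09549973e-03]), 'contact_force': array([ 0.0652472 ,  0.99217519, -0.5031707 ]), 'wrist_torque': array([-0.01063152, -0.00971894,  0.00394494]), 'grasp_force': 0.0, 'gripper_width': 85.90785008877283}
top [ 200.11826591 -181.53366591 1476.34666995] 537.064962977175 [[0.263, -0.934, 0.244], [-0.965, -0.253, 0.073], [-0.006, -0.254, -0.967]]
jar_large [227. 146.] 0.57 [472. 424.]
lid_large [273. 325.] 0.76 [ 478. -104.]
jar_medium [269. 272.] 0.97 [449.  41.]
lid_medium [290. 393.] 0.74 [ 482. -298.]
lid_medium [338. 489.] 0.63 [ 421. -581.]
jar_small [246. 239.] 0.68 [487. 151.]
lid_small [305. 358.] 0.82 [ 415. -215.]
jar_tiny [238. 188.] 0.78 [474. 298.]
jar_tiny [319. 434.] 0.71 [ 432. -425.]
lid_tiny [316. 436.] 0.52 [ 441. -430.]
scene [  -75.49477123 -1053.96614072   824.58581077] 502.7028856674669 [[0.844, -0.302, 0.444], [-0.537, -0.47, 0.701], [-0.003, -0.829, -0.559]]
jar_large [184. 227.] 0.94 [474. 427.]
lid_large [261. 305.] 0.79 [ 474. -100.]
lid_large [197. 243.] 0.63 [483. 319.]
jar_medium [241. 275.] 0.72 [451.  30.]
lid_medium [300. 354.] 0.96 [ 493. -303.]
lid_medium [393. 400.] 0.64 [ 408. -581.]
jar_small [217. 263.] 0.69 [480. 166.]
lid_small [296. 308.] 0.56 [ 407. -226.]
jar_tiny [196. 243.] 0.94 [487. 323.]
lid_tiny [338. 369.] 0.58 [ 447. -425.]
```

```bash
python3 - <<'E'
import cv2
a=cv2.imread('pics/top0.png')[150:400,60:560]; cv2.imwrite('pics/top0c.png',cv2.resize(a,(800,400),interpolation=cv2.INTER_CUBIC))
a=cv2.imread('pics/scene0.png')[120:450,170:470]; cv2.imwrite('pics/scene0c.png',cv2.resize(a,(545,600),interpolation=cv2.INTER_CUBIC))
E
```

```text
(no output)
```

View pics/top0c.png

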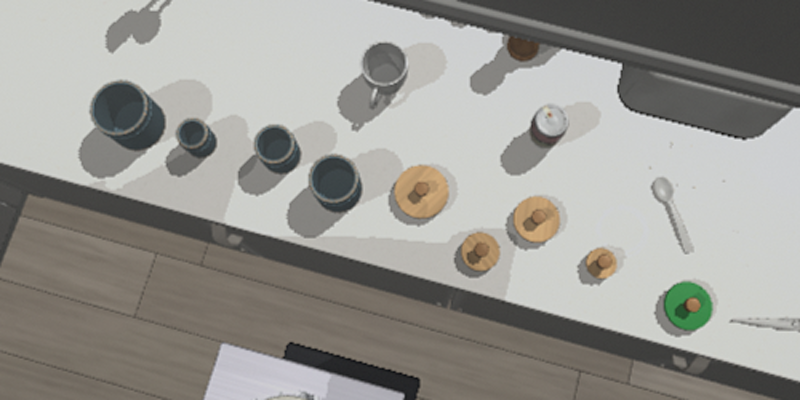

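View pics/scene0c.png

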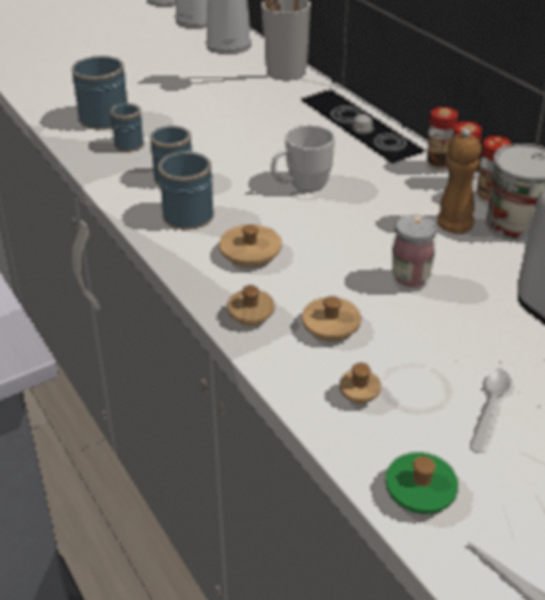

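The four bamboo lids are at top-crop pixels (421,191) large, (537,219) medium, (480,252) small and (601,264) tiny. The green one at (688,306) is the look-alike and is left out. The jars are at (127,115) large, (196,137) tiny, (277,148) small and (335,183) medium. I'll refine these by fitting silhouettes.

```bash
cat > fit.py <<'E'
from h import *
from scipy.optimize import minimize
D=dict(large=(96,108),medium=(82,96),small=(68,84),tiny=(54,72))
T=np.linspace(0,2*np.pi,72)
def circ(x,y,z,d): return np.c_[x+d/2*np.cos(T),y+d/2*np.sin(T),0*T+z]
def parts(kind,s,x,y,z0=0):
    d,h=D[s]
    if kind=='jar': return [np.r_[circ(x,y,z0,d),circ(x,y,z0+h,d)]]
    return [np.r_[circ(x,y,z0+14,d-2),circ(x,y,z0+23,d-2)],np.r_[circ(x,y,z0+23,23),circ(x,y,z0+49,23)]]
def mask(px):
    hsv=cv2.cvtColor(px,cv2.COLOR_RGB2HSV); return ((hsv[...,1]>70)).astype(np.uint8)
def fit(im,kind,s,x0,z0=0,half=None):
    r,c=map(int,proj(im,[x0[0],x0[1],z0+30])); w=half or int(1.1*D[s][0]*im['fx']/np.linalg.norm(im['xyz']-np.r_[x0,0]))+4
    K=8; r0,c0=max(r-w,0),max(c-w,0); m=mask(im['pixels'][r0:r+w,c0:c+w])
    n,l,st,_=cv2.connectedComponentsWithStats(m)
    i=l[r-r0-2:r-r0+3,c-c0-2:c-c0+3]; i=np.bincount(i[i>0].ravel()).argmax() if (i>0).any() else 1+st[1:,4].argmax()
    m=(l==i).astype(np.uint8)
    if kind=='jar':
        ct,_=cv2.findContours(m,0,1); m=cv2.fillConvexPoly(m,cv2.convexHull(np.vstack(ct)),1)
    M=cv2.resize(m*255,None,fx=K,fy=K,interpolation=cv2.INTER_LINEAR)>127
    def f(p):
        t=np.zeros(M.shape,np.uint8)
        for q in parts(kind,s,p[0],p[1],z0):
            uv=np.array([proj(im,v) for v in q]); uv=np.c_[uv[:,1]-c0+.5,uv[:,0]-r0+.5]*K
            cv2.fillConvexPoly(t,cv2.convexHull(uv.round().astype(np.int32)),1)
        return -(M&(t>0)).sum()/(M|(t>0)).sum()
    b=minimize(f,x0,method='Nelder-Mead',options=dict(initial_simplex=np.array([x0,[x0[0]+12,x0[1]],[x0[0],x0[1]+12]],float),xatol=.3,fatol=1e-4))
    return b.x,-b.fun
E
python3 - <<'E'
from fit import *
G=dict(jar=dict(large=(473,425),medium=(450,36),small=(484,158),tiny=(480,310)),lid=dict(large=(476,-102),medium=(487,-300),small=(411,-220),tiny=(442,-427)))
for c in('top','scene'):
    im=imaging.get_image(c)
    for k in G:
        for s in G[k]:
            p,v=fit(im,k,s,G[k][s]); print(c,k,s,p.round(1),round(v,3))
E
```

```text
Traceback (most recent call last):
  File "fit.py", line 16, in fit
    i=l[r-r0-2:r-r0+3,c-c0-2:c-c0+3]; i=np.bincount(i[i>0].ravel()).argmax() if (i>0).any() else 1+st[1:,4].argmax()
                                                                                                   ~~~~~~~~~~~~~~~^^
ValueError: attempt to get argmax of an empty sequence
```

```bash
sed -i "s/^    hsv=.*/    s=cv2.cvtColor(px,cv2.COLOR_RGB2HSV)[...,1]; s=np.where(px.max(2)<25,0,s).astype(np.uint8); return cv2.threshold(s,0,1,cv2.THRESH_OTSU)[1]/" fit.py
cat > m.py <<'E'
from fit import *
G=dict(jar=dict(large=(473,425),medium=(450,36),small=(484,158),tiny=(480,310)),lid=dict(large=(476,-102),medium=(487,-300),small=(411,-220),tiny=(442,-427)))
for c in('top','scene'):
    im=imaging.get_image(c); o=im['pixels'].copy()
    for k in G:
        for s in G[k]:
            p,v=fit(im,k,s,G[k][s]); print(c,k,s,p.round(1),round(v,3))
            for q in parts(k,s,*p):
                for h in (q[:72],q[72:]):
                    cv2.polylines(o,[np.array([proj(im,a)[::-1] for a in h]).round().astype(np.int32)],True,(255,0,0),1)
    o=o[180:350,90:490] if c=='top' else o[150:350,200:420]
    cv2.imwrite('pics/fit_%s.png'%c,cv2.resize(o,None,fx=2,fy=2)[:,:,::-1])
E
python3 m.py
```

```text
top jar large [471.6 423.8] 0.928
top jar medium [452.5  44.3] 0.94
top jar small [484.7 159.1] 0.897
top jar tiny [468.3 303.1] 0.883
top lid large [482.4 -97.5] 0.965
top lid medium [ 487.3 -300.4] 0.953
top lid small [ 408.1 -221. ] 0.957
top lid tiny [ 442.8 -423.2] 0.923
scene jar large [452.9 345.6] 0.775
scene jar medium [454.   55.3] 0.641
scene jar small [518.4 183.3] 0.317
scene jar tiny [473.  359.4] 0.596
scene lid large [482.8 -96.9] 0.946
scene lid medium [ 487.7 -300.3] 0.925
scene lid small [ 409.2 -221. ] 0.896
scene lid tiny [ 444.8 -422.3] 0.851
```

Emit:
apply_moves(
  rows=[
    {"hand": 0, "delta_pos": [384, 199, -40], "yaw": -0.227},
    {"hand": 0, "delta_pos": [384, 199, -40], "yaw": -0.227},
    {"hand": 0, "delta_pos": [384, 199, -40], "yaw": -0.227},
    {"hand": 0, "delta_pos": [384, 199, -40], "yaw": -0.227},
    {"hand": 0, "delta_pos": [384, 199, -40], "yaw": -0.227},
    {"hand": 0, "delta_pos": [384, 199, -40], "yaw": -0.227},
    {"hand": 0, "delta_pos": [384, 199, -40], "yaw": -0.227},
    {"hand": 0, "delta_pos": [384, 199, -40], "yaw": -0.227},
    {"hand": 0, "delta_pos": [384, 199, -40], "yaw": -0.227},
    {"hand": 0, "delta_pos": [384, 199, -40], "yaw": -0.227},
    {"hand": 0, "delta_pos": [384, 199, -40], "yaw": -0.227},
    {"hand": 0, "delta_pos": [384, 199, -40], "yaw": -0.227},
  ],
)

```text
clock: 2.05
position: [472.5, 326.2, 296.7]
ee_rot: [1.0, -0.002, 0.001, -0.0]
contact_force: [-0.7, 0.4, -0.2]
gripper_width: 42.9
grasp_force: 0.0
```

```bash
python3 - <<'E'
from h import *
s=read_state(); print(s['joints'].round(2),s['position'],s['ee_rot'],s['gripper_width'])
im=save('wrist','w1.png'); print(im['xyz'],im['fx'],R(im).round(3))
E
```

```text
[ 0.89  0.27 -0.05  0.   -1.24  0.68] [472.54398576 326.20715713 296.72824817] [ 9.99996841e-01 -2.46130110e-03  5.04728564e-04 -7.49456822e-05] 42.932417528979464
[549.13078936 326.0430164  415.11636464] 362.3977984587112 [[-0.005 -0.955 -0.298]
 [-1.     0.004  0.002]
 [-0.001  0.298 -0.955]]
```

View pics/w1.png

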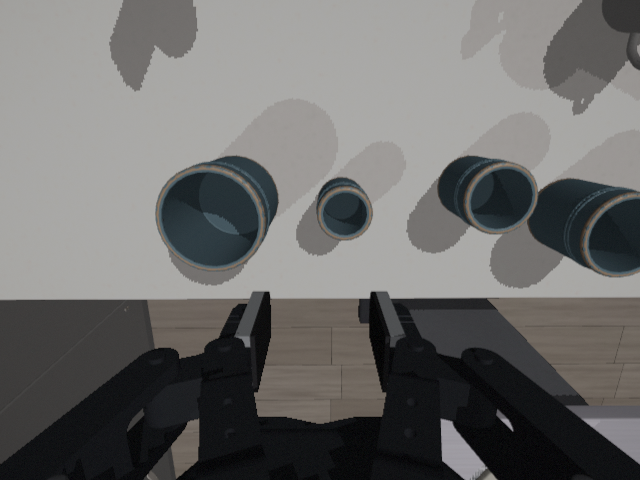

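View pics/fit_top.png

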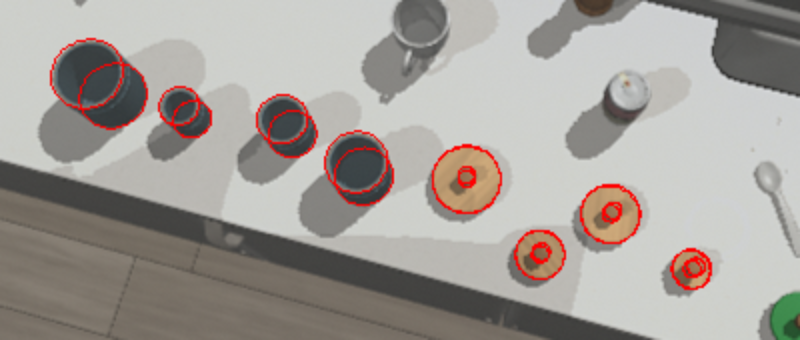

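The wrist view shows the rims at about (213,216) large, (344,213) tiny, (501,198) small and (625,232) medium, the last partly cut off. The top fits overlay well on the jars and lids. I'll check the rims numerically.

```bash
python3 - <<'E'
from fit import *
im=imaging.get_image('wrist')
for s,rc in dict(large=(216.5,212.5),tiny=(213,344),small=(198,501)).items(): print(s,ray(im,rc,D[s][1])[:2].round(1))
for s,g in dict(large=(471.6,423.8),tiny=(468.3,303.1),small=(484.7,159.1)).items():
    c=circ(*g,D[s][1],D[s][0]); q=np.array([proj(im,a) for a in c]); print(s,'pred outer rim r',q[:,0].min().round(1),q[:,0].max().round(1),'c',q[:,1].min().round(1),q[:,1].max().round(1))
    p,v=fit(im,'jar',s,g); print(p.round(1),round(v,3))
E
```

```text
large [472.7 421.1]
tiny [466.9 304.3]
small [483.5 160.5]
large pred outer rim r 161.6 268.9 c 154.0 264.7
[470.9 422.3] 0.977
tiny pred outer rim r 183.7 238.3 c 317.4 373.2
[468.1 302.9] 0.958
small pred outer rim r 159.1 232.1 c 465.5 540.2
[482.8 157.5] 0.905
```

Emit:
apply_moves(
  rows=[
    {"hand": 0, "delta_pos": [10, 423, 170], "yaw": 0},
    {"hand": 0, "delta_pos": [10, 423, 170], "yaw": 0},
    {"hand": 0, "delta_pos": [10, 423, 170], "yaw": 0},
    {"hand": 0, "delta_pos": [10, 423, 170], "yaw": 0},
    {"hand": 0, "delta_pos": [10, 423, 170], "yaw": 0},
    {"hand": 0, "delta_pos": [10, 423, 170], "yaw": 0},
    {"hand": 0, "delta_pos": [10, 423, 170], "yaw": 0},
    {"hand": 0, "delta_pos": [10, 423, 170], "yaw": 0},
    {"hand": 0, "delta_pos": [10, 423, 170], "yaw": 0},
    {"hand": 0, "delta_pos": [10, 423, 170], "yaw": 0},
    {"hand": 0, "delta_pos": [10, 423, 170], "yaw": 0},
    {"hand": 0, "delta_pos": [10, 423, 170], "yaw": 0},
  ],
)

```text
clock: 3.15
position: [477.5, -97.5, 123.4]
ee_rot: [1.0, -0.002, -0.003, 0.0]
contact_force: [-0.4, 0.4, -0.3]
gripper_width: 42.4
grasp_force: 0.0
```

```bash
python3 - <<'E'
from h import *
s=read_state(); print(s['joints'].round(2),s['position'],s['ee_rot'].round(4))
im=save('wrist','w2.png')
for z in(23,49): print(z,proj(im,[482.5,-97.2,z]))
p=s['position']; print('tips',[proj(im,[p[0],p[1]+d,p[2]-25]) for d in(-21,21)])
E
```

```text
[ 0.13  0.3  -0.5  -0.   -0.77  1.43] [477.50716882 -97.5406506  123.38422134] [ 1.0e+00 -2.4e-03 -3.3e-03  2.0e-04]
23 [np.float64(242.89264367706483), np.float64(319.6907262558896)]
49 [np.float64(257.3701751293312), np.float64(319.6769023657627)]
tips [[np.float64(307.3865582558636), np.float64(368.1352767058796)], [np.float64(307.7734051484876), np.float64(272.8201425559548)]]
```

View pics/w2.png

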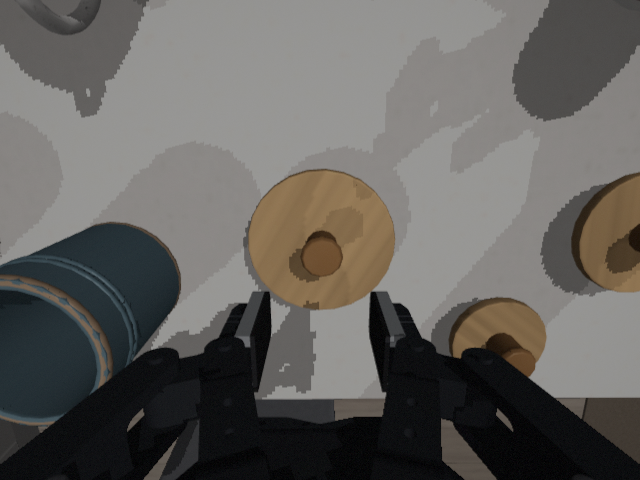

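The lid_large knob is at (322,254), midway between the fingers at columns 271 and 370. It is the bamboo lid, not the green one.

Emit:
apply_moves(
  rows=[
    {"hand": 0, "delta_pos": [6, 1, 30], "yaw": 0},
    {"hand": 0, "delta_pos": [6, 1, 55], "yaw": 0},
    {"hand": 0, "delta_pos": [6, 1, 55], "yaw": 0},
    {"hand": 0, "delta_pos": [6, 1, 55], "yaw": 0},
    {"hand": 0, "delta_pos": [6, 1, 55], "yaw": 0},
  ],
)

```text
clock: 3.62
position: [487.1, -94.1, 72.6]
ee_rot: [1.0, 0.001, 0.001, 0.0]
contact_force: [1.0, -0.3, 1.1]
gripper_width: 42.7
grasp_force: 0.0
```

Emit:
apply_moves(
  rows=[
    {"hand": 0, "delta_pos": [-2.5, 3, 10], "yaw": 0},
    {"hand": 0, "delta_pos": [-2.5, 3, 18], "yaw": 0},
    {"hand": 0, "delta_pos": [-2.5, 3, 18], "yaw": 0},
    {"hand": 0, "delta_pos": [-2.5, 3, 18], "yaw": 0},
    {"hand": -0.6, "delta_pos": [-2.5, 3, 18], "yaw": 0},
    {"hand": -0.8, "delta_pos": [-2.5, 3, 18], "yaw": 0},
    {"hand": -0.8, "delta_pos": [-2.5, 3, 18], "yaw": 0},
    {"hand": -0.8, "delta_pos": [-2.5, 3, 18], "yaw": 0},
    {"hand": -0.8, "delta_pos": [-2.5, 3, 18], "yaw": 0},
    {"hand": -0.8, "delta_pos": [-2.5, 3, 18], "yaw": 0},
  ],
)

```text
clock: 4.45
position: [484.1, -98.1, 54.3]
ee_rot: [1.0, 0.0, 0.001, -0.0]
contact_force: [-2.3, 2.3, 6.2]
gripper_width: 21.0
grasp_force: 58.7
```

Emit:
apply_moves(
  rows=[
    {"hand": -0.8, "delta_pos": [0, 0, -20], "yaw": 0},
    {"hand": -0.8, "delta_pos": [0, 0, -60], "yaw": 0},
    {"hand": -0.8, "delta_pos": [0, 0, -100], "yaw": 0},
    {"hand": -0.8, "delta_pos": [0, 0, -140], "yaw": 0},
    {"hand": -0.8, "delta_pos": [0, 0, -180], "yaw": 0},
    {"hand": -0.8, "delta_pos": [0, -100, -187], "yaw": 0},
    {"hand": -0.8, "delta_pos": [0, -100, -187], "yaw": 0},
    {"hand": -0.8, "delta_pos": [0, -100, -187], "yaw": 0},
    {"hand": -0.8, "delta_pos": [-12, -280, -187], "yaw": 0},
    {"hand": -0.8, "delta_pos": [-12, -280, -187], "yaw": 0},
    {"hand": -0.8, "delta_pos": [-12, -280, -187], "yaw": 0},
    {"hand": -0.8, "delta_pos": [-12, -280, -187], "yaw": 0},
  ],
)

```text
clock: 5.45
position: [471.6, 169.7, 240.4]
ee_rot: [1.0, -0.0, 0.0, -0.0]
contact_force: [0.7, -0.5, -0.3]
gripper_width: 20.9
grasp_force: 59.0
```

Emit:
apply_moves(
  rows=[
    {"hand": -0.8, "delta_pos": [0, -241, 0], "yaw": 0},
    {"hand": -0.8, "delta_pos": [0, -241, 0], "yaw": 0},
    {"hand": -0.8, "delta_pos": [0, -241, 0], "yaw": 0},
    {"hand": -0.8, "delta_pos": [0, -241, 0], "yaw": 0},
    {"hand": -0.8, "delta_pos": [0, -241, 0], "yaw": 0},
    {"hand": -0.8, "delta_pos": [0, -241, 0], "yaw": 0},
    {"hand": -0.8, "delta_pos": [0, -241, 40], "yaw": 0},
    {"hand": -0.8, "delta_pos": [0, -241, 40], "yaw": 0},
    {"hand": -0.8, "delta_pos": [0, -241, 40], "yaw": 0},
    {"hand": -0.8, "delta_pos": [0, -241, 40], "yaw": 0},
  ],
)

```text
clock: 6.28
position: [472.9, 408.8, 201.3]
ee_rot: [1.0, 0.0, 0.001, 0.0]
contact_force: [-0.1, -0.7, -0.6]
gripper_width: 21.1
grasp_force: 59.0
```

```bash
cat > chk.py <<'E'
import sys
from fit import *
# usage: chk.py size jx jy fn [lid bottom = tcp z - 52]
s=sys.argv[1]; j=float(sys.argv[2]),float(sys.argv[3])
st=read_state(); p=st['position']; print(st['clock'],p.round(1),st['gripper_width'],st['joints'].round(2))
im=save('wrist',sys.argv[4]); o=im['pixels'].copy(); d,h=D[s]
def dr(c,col): cv2.polylines(o,[np.array([proj(im,a)[::-1] for a in c]).round().astype(np.int32)],True,col,1)
dr(circ(*j,h,d),(255,0,0)); dr(circ(p[0],p[1],p[2]-52+23,d-2),(0,255,0)); dr(circ(p[0],p[1],p[2]-52,d-27),(0,255,0))
cv2.imwrite('pics/'+sys.argv[4],o[:,:,::-1])
E
python3 chk.py large 471.5 422.5 w3.png
```

```text
6.2833 [472.9 408.8 201.3] 21.08501063147572 [ 0.97  0.43 -0.07  0.   -1.07  0.6 ]
```

View pics/w3.png

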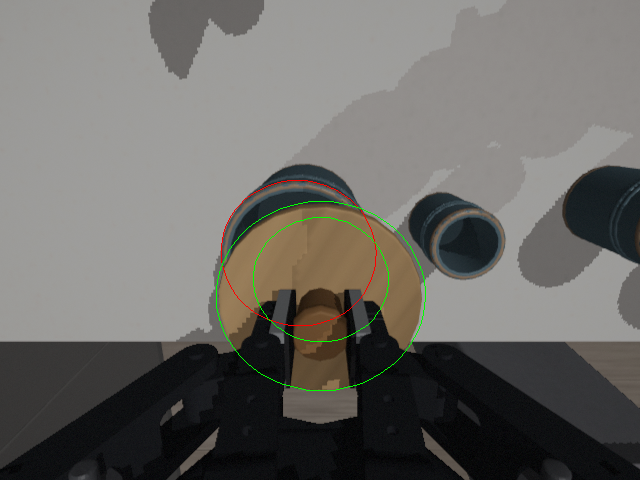

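The held lid sits concentric with the TCP: the green prediction matches the disc centred at (321,295). The jar rim outline at (299,253) also fits. I'll shift 14 mm in +y.

Emit:
apply_moves(
  rows=[
    {"hand": -0.8, "delta_pos": [-1, -13.5, 0], "yaw": 0},
    {"hand": -0.8, "delta_pos": [-1, -13.5, 15], "yaw": 0},
    {"hand": -0.8, "delta_pos": [-1, -13.5, 30], "yaw": 0},
    {"hand": -0.8, "delta_pos": [-1, -13.5, 30], "yaw": 0},
    {"hand": -0.8, "delta_pos": [-1, -13.5, 30], "yaw": 0},
  ],
)

```text
clock: 6.75
position: [471.7, 422.5, 171.2]
ee_rot: [1.0, -0.0, 0.0, -0.0]
contact_force: [0.2, -0.7, -1.0]
gripper_width: 21.0
grasp_force: 59.0
```

Emit:
apply_moves(
  rows=[
    {"hand": -0.8, "delta_pos": [0, 0, 6], "yaw": 0},
    {"hand": -0.8, "delta_pos": [0, 0, 12], "yaw": 0},
    {"hand": -0.8, "delta_pos": [0, 0, 17], "yaw": 0},
    {"hand": -0.8, "delta_pos": [0, 0, 21], "yaw": 0},
    {"hand": -0.8, "delta_pos": [0, 0, 21], "yaw": 0},
    {"hand": -0.8, "delta_pos": [0, 0, 21], "yaw": 0},
  ],
)

```text
clock: 7.25
position: [471.5, 422.6, 149.2]
ee_rot: [1.0, 0.0, 0.0, 0.0]
contact_force: [0.7, 0.9, -0.3]
gripper_width: 20.9
grasp_force: 58.9
```

Emit:
apply_moves(
  rows=[
    {"hand": -0.8, "delta_pos": [0, 0, 1], "yaw": 0},
    {"hand": -0.8, "delta_pos": [0, 0, 1], "yaw": 0},
    {"hand": -0.5, "delta_pos": [0, 0, 1], "yaw": 0},
    {"hand": -0.3, "delta_pos": [0, 0, 1], "yaw": 0},
    {"hand": -0.1, "delta_pos": [0, 0, 1], "yaw": 0},
    {"hand": 0, "delta_pos": [0, 0, 1], "yaw": 0},
    {"hand": 0, "delta_pos": [0, 0, -20], "yaw": 0},
    {"hand": 0, "delta_pos": [0, 0, -50], "yaw": 0},
    {"hand": 0, "delta_pos": [0, 0, -80], "yaw": 0},
    {"hand": 0, "delta_pos": [0, 40, -110], "yaw": 0},
    {"hand": 0, "delta_pos": [0, 40, -110], "yaw": 0},
  ],
)

```text
clock: 8.17
position: [472.5, 381.4, 265.0]
ee_rot: [1.0, 0.0, 0.003, -0.003]
contact_force: [-0.6, -1.1, 0.2]
gripper_width: 42.9
grasp_force: 0.0
```

```bash
python3 - <<'E'
from fit import *
print(read_state()['position'])
for c in('top','wrist'):
    im=imaging.get_image(c); p,v=fit(im,'lid','large',(471.5,422.5),94); print(p,v)
o=im['pixels'].copy()
cv2.polylines(o,[np.array([proj(im,a)[::-1] for a in circ(*p,117,94)]).round().astype(np.int32)],True,(255,0,0),1)
cv2.imwrite('pics/w4.png',o[:,:,::-1])
E
```

```text
[472.45734687 381.43308676 265.03917479]
[470.00934048 423.35058657] 0.8407607419582062
[469.58358026 422.96708024] 0.9830232702585194
```

View pics/w4.png

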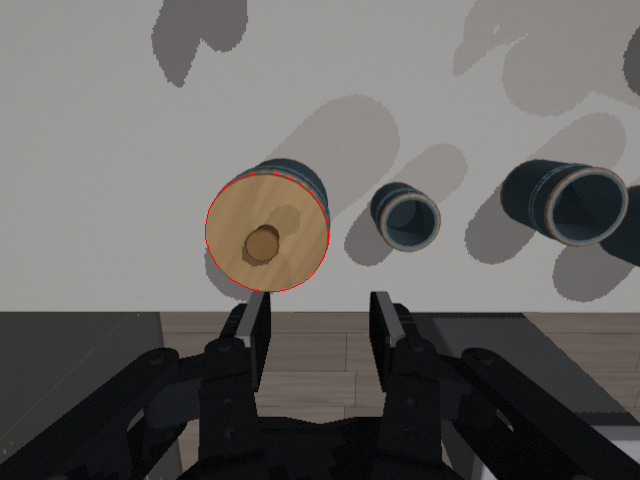

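lid_large sits flat and concentric, with its disc at (267,232). The flat-pose fit gives IoU 0.98. Next is lid_medium.

Emit:
apply_moves(
  rows=[
    {"hand": 0, "delta_pos": [10, 460, 0], "yaw": 0},
    {"hand": 0, "delta_pos": [10, 460, 0], "yaw": 0},
    {"hand": 0, "delta_pos": [10, 460, 0], "yaw": 0},
    {"hand": 0, "delta_pos": [10, 460, 0], "yaw": 0},
    {"hand": 0, "delta_pos": [10, 460, 0], "yaw": 0},
    {"hand": 0, "delta_pos": [10, 460, 0], "yaw": 0},
    {"hand": 0, "delta_pos": [10, 460, 0], "yaw": 0},
    {"hand": 0, "delta_pos": [10, 460, 0], "yaw": 0},
    {"hand": 0, "delta_pos": [10, 460, 0], "yaw": 0},
    {"hand": 0, "delta_pos": [10, 460, 0], "yaw": 0},
    {"hand": 0, "delta_pos": [10, 460, 0], "yaw": 0},
    {"hand": 0, "delta_pos": [10, 460, 0], "yaw": 0},
  ],
)

```text
clock: 9.27
position: [480.5, -82.2, 257.6]
ee_rot: [1.0, -0.003, -0.002, 0.0]
contact_force: [0.3, -0.3, 0.1]
gripper_width: 42.7
grasp_force: 0.0
```

Emit:
apply_moves(
  rows=[
    {"hand": 0, "delta_pos": [6, 222, 140], "yaw": 0},
    {"hand": 0, "delta_pos": [6, 222, 140], "yaw": 0},
    {"hand": 0, "delta_pos": [6, 222, 140], "yaw": 0},
    {"hand": 0, "delta_pos": [6, 222, 140], "yaw": 0},
    {"hand": 0, "delta_pos": [6, 222, 140], "yaw": 0},
    {"hand": 0, "delta_pos": [6, 222, 140], "yaw": 0},
    {"hand": 0, "delta_pos": [6, 222, 140], "yaw": 0},
    {"hand": 0, "delta_pos": [6, 222, 140], "yaw": 0},
    {"hand": 0, "delta_pos": [6, 222, 140], "yaw": 0},
  ],
)

```text
clock: 10.02
position: [487.0, -299.2, 117.7]
ee_rot: [1.0, -0.0, -0.002, -0.001]
contact_force: [-0.0, 0.7, 0.3]
gripper_width: 42.9
grasp_force: 0.0
```

```bash
python3 - <<'E'
from fit import *
s=read_state(); print(s['position'].round(1),s['joints'].round(2))
im=imaging.get_image('wrist'); print(fit(im,'lid','medium',(488,-301)))
E
```

```text
[ 487.  -299.2  117.7] [-0.27  0.43 -0.3  -0.   -0.84  1.84]
(array([ 486.07986844, -300.87818855]), np.float64(0.9691608398664124))
```

Emit:
apply_moves(
  rows=[
    {"hand": 0, "delta_pos": [0, 1.5, 25], "yaw": 0},
    {"hand": 0, "delta_pos": [0, 1.5, 45], "yaw": 0},
    {"hand": 0, "delta_pos": [0, 1.5, 45], "yaw": 0},
    {"hand": 0, "delta_pos": [0, 1.5, 45], "yaw": 0},
  ],
)

```text
clock: 10.4
position: [487.8, -299.7, 74.8]
ee_rot: [1.0, 0.001, -0.0, 0.0]
contact_force: [-0.3, 0.2, 0.1]
gripper_width: 42.6
grasp_force: 0.0
```

Emit:
apply_moves(
  rows=[
    {"hand": 0, "delta_pos": [-0.5, 1, 12], "yaw": 0},
    {"hand": 0, "delta_pos": [-0.5, 1, 20.5], "yaw": 0},
    {"hand": 0, "delta_pos": [-0.5, 1, 20.5], "yaw": 0},
    {"hand": 0, "delta_pos": [-0.5, 1, 20.5], "yaw": 0},
    {"hand": -0.6, "delta_pos": [-0.5, 1, 20.5], "yaw": 0},
    {"hand": -0.8, "delta_pos": [-0.5, 1, 20.5], "yaw": 0},
    {"hand": -0.8, "delta_pos": [-0.5, 1, 20.5], "yaw": 0},
    {"hand": -0.8, "delta_pos": [-0.5, 1, 20.5], "yaw": 0},
    {"hand": -0.8, "delta_pos": [-0.5, 1, 20.5], "yaw": 0},
    {"hand": -0.8, "delta_pos": [-0.5, 1, 20.5], "yaw": 0},
  ],
)

```text
clock: 11.23
position: [487.7, -302.1, 55.0]
ee_rot: [1.0, 0.0, 0.001, 0.0]
contact_force: [-1.9, 1.3, 6.1]
gripper_width: 20.9
grasp_force: 58.9
```

Emit:
apply_moves(
  rows=[
    {"hand": -0.8, "delta_pos": [0, 0, -20], "yaw": 0},
    {"hand": -0.8, "delta_pos": [0, 0, -60], "yaw": 0},
    {"hand": -0.8, "delta_pos": [0, 0, -100], "yaw": 0},
    {"hand": -0.8, "delta_pos": [0, -20, -130], "yaw": 0},
    {"hand": -0.8, "delta_pos": [-35, -346, -130], "yaw": 0},
    {"hand": -0.8, "delta_pos": [-35, -346, -130], "yaw": 0},
    {"hand": -0.8, "delta_pos": [-35, -346, -130], "yaw": 0},
    {"hand": -0.8, "delta_pos": [-35, -346, -130], "yaw": 0},
    {"hand": -0.8, "delta_pos": [-35, -346, -130], "yaw": 0},
    {"hand": -0.8, "delta_pos": [-35, -346, -130], "yaw": 0},
    {"hand": -0.8, "delta_pos": [-35, -346, -130], "yaw": 0},
    {"hand": -0.8, "delta_pos": [-35, -346, -130], "yaw": 0},
  ],
)

```text
clock: 12.23
position: [450.9, 46.1, 183.8]
ee_rot: [1.0, 0.0, 0.0, -0.0]
contact_force: [1.4, 1.1, -0.2]
gripper_width: 20.9
grasp_force: 58.9
```

```bash
python3 chk.py medium 452.5 44.3 w5.png
```

```text
12.2333 [450.9  46.1 183.8] 20.86331415691894 [ 0.46  0.17 -0.5  -0.   -0.9   1.11]
```

View pics/w5.png

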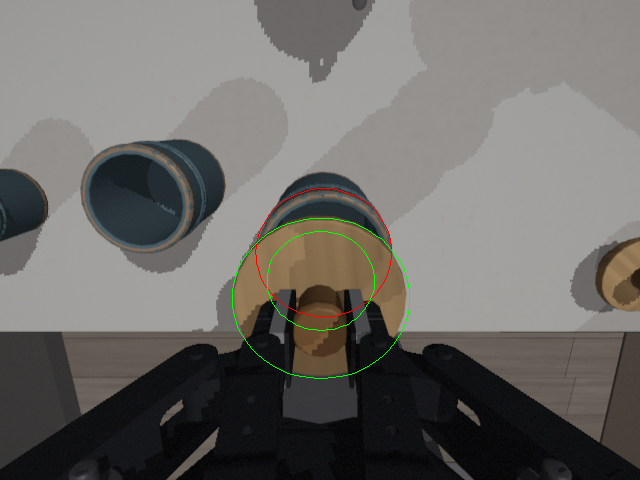

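The medium rim outline at (324,252) matches within about 2 px, and the held lid is centred on the TCP. Lowering now.

Emit:
apply_moves(
  rows=[
    {"hand": -0.8, "delta_pos": [0.5, 2, 0], "yaw": 0},
    {"hand": -0.8, "delta_pos": [0.5, 2, 15], "yaw": 0},
    {"hand": -0.8, "delta_pos": [0.5, 2, 26], "yaw": 0},
    {"hand": -0.8, "delta_pos": [0.5, 2, 26], "yaw": 0},
    {"hand": -0.8, "delta_pos": [0.5, 2, 26], "yaw": 0},
  ],
)

```text
clock: 12.7
position: [452.0, 41.1, 157.4]
ee_rot: [1.0, -0.0, -0.001, 0.0]
contact_force: [0.5, 0.7, -0.2]
gripper_width: 20.8
grasp_force: 59.0
```

Emit:
apply_moves(
  rows=[
    {"hand": -0.8, "delta_pos": [0, -3, 0], "yaw": 0},
    {"hand": -0.8, "delta_pos": [0, -3, 6], "yaw": 0},
    {"hand": -0.8, "delta_pos": [0, -3, 11], "yaw": 0},
    {"hand": -0.8, "delta_pos": [0, -3, 15], "yaw": 0},
    {"hand": -0.8, "delta_pos": [0, -3, 18.5], "yaw": 0},
    {"hand": -0.8, "delta_pos": [0, -3, 18.5], "yaw": 0},
    {"hand": -0.8, "delta_pos": [0, -3, 18.5], "yaw": 0},
  ],
)

```text
clock: 13.28
position: [452.3, 44.9, 139.0]
ee_rot: [1.0, 0.0, -0.0, 0.0]
contact_force: [-0.2, -0.8, -1.8]
gripper_width: 21.1
grasp_force: 58.8
```

Emit:
apply_moves(
  rows=[
    {"hand": -0.8, "delta_pos": [0, 0, 1.5], "yaw": 0},
    {"hand": -0.8, "delta_pos": [0, 0, 1.5], "yaw": 0},
    {"hand": -0.5, "delta_pos": [0, 0, 1.5], "yaw": 0},
    {"hand": -0.3, "delta_pos": [0, 0, 1.5], "yaw": 0},
    {"hand": -0.1, "delta_pos": [0, 0, 1.5], "yaw": 0},
    {"hand": 0, "delta_pos": [0, 0, 1.5], "yaw": 0},
    {"hand": 0, "delta_pos": [0, 0, -20], "yaw": 0},
    {"hand": 0, "delta_pos": [0, 0, -50], "yaw": 0},
    {"hand": 0, "delta_pos": [0, 0, -80], "yaw": 0},
    {"hand": 0, "delta_pos": [0, 0, -80], "yaw": 0},
    {"hand": 0, "delta_pos": [0, 0, -80], "yaw": 0},
  ],
)

```text
clock: 14.2
position: [453.3, 45.5, 221.2]
ee_rot: [1.0, 0.0, 0.002, -0.001]
contact_force: [-0.7, 0.6, -0.3]
gripper_width: 42.9
grasp_force: 0.0
```

```bash
python3 - <<'E'
from fit import *
print(read_state()['position'])
im=imaging.get_image('wrist'); 
for z in(80,82,84,86): print(fit(im,'lid','medium',(452,44),z))
E
```

```text
[453.34575039  45.52319912 221.19179282]
(array([450.80492479,  45.33559096]), np.float64(0.9098973491068266))
(array([451.82558921,  45.25803996]), np.float64(0.9035412514367359))
(array([453.04482296,  45.63826376]), np.float64(0.8962337052388988))
(array([454.23179433,  45.65053219]), np.float64(0.8915805225454492))
```

Emit:
apply_moves(
  rows=[
    {"hand": 0, "delta_pos": [-43, 265, 0], "yaw": 0},
    {"hand": 0, "delta_pos": [-43, 265, 0], "yaw": 0},
    {"hand": 0, "delta_pos": [-43, 265, 0], "yaw": 0},
    {"hand": 0, "delta_pos": [-43, 265, 0], "yaw": 0},
    {"hand": 0, "delta_pos": [-43, 265, 90], "yaw": 0},
    {"hand": 0, "delta_pos": [-43, 265, 90], "yaw": 0},
    {"hand": 0, "delta_pos": [-43, 265, 90], "yaw": 0},
    {"hand": 0, "delta_pos": [-43, 265, 90], "yaw": 0},
    {"hand": 0, "delta_pos": [-43, 265, 90], "yaw": 0},
    {"hand": 0, "delta_pos": [-43, 265, 90], "yaw": 0},
  ],
)

```text
clock: 15.08
position: [408.9, -220.1, 128.4]
ee_rot: [1.0, -0.0, -0.001, -0.0]
contact_force: [0.2, 0.5, 0.0]
gripper_width: 42.7
grasp_force: 0.0
```

```bash
python3 - <<'E'
from fit import *
s=read_state(); print(s['position'].round(1),s['joints'].round(2))
im=imaging.get_image('wrist'); print(fit(im,'lid','small',(408.5,-221)))
E
```

```text
[ 408.9 -220.1  128.4] [-0.14  0.26 -0.55  0.   -0.76  1.71]
(array([ 407.270082  , -221.62999439]), np.float64(0.9602099380001803))
```

Emit:
apply_moves(
  rows=[
    {"hand": 0, "delta_pos": [-1, 1, 30], "yaw": 0},
    {"hand": 0, "delta_pos": [-1, 1, 55], "yaw": 0},
    {"hand": 0, "delta_pos": [-1, 1, 55], "yaw": 0},
    {"hand": 0, "delta_pos": [-1, 1, 55], "yaw": 0},
  ],
)

```text
clock: 15.47
position: [408.9, -220.1, 74.8]
ee_rot: [1.0, 0.001, -0.0, 0.0]
contact_force: [0.1, -0.3, 0.8]
gripper_width: 42.5
grasp_force: 0.0
```

Emit:
apply_moves(
  rows=[
    {"hand": 0, "delta_pos": [-0.5, 1, 12], "yaw": 0},
    {"hand": 0, "delta_pos": [-0.5, 1, 20.5], "yaw": 0},
    {"hand": 0, "delta_pos": [-0.5, 1, 20.5], "yaw": 0},
    {"hand": 0, "delta_pos": [-0.5, 1, 20.5], "yaw": 0},
    {"hand": -0.6, "delta_pos": [-0.5, 1, 20.5], "yaw": 0},
    {"hand": -0.8, "delta_pos": [-0.5, 1, 20.5], "yaw": 0},
    {"hand": -0.8, "delta_pos": [-0.5, 1, 20.5], "yaw": 0},
    {"hand": -0.8, "delta_pos": [-0.5, 1, 20.5], "yaw": 0},
    {"hand": -0.8, "delta_pos": [-0.5, 1, 20.5], "yaw": 0},
    {"hand": -0.8, "delta_pos": [-0.5, 1, 20.5], "yaw": 0},
  ],
)

```text
clock: 16.3
position: [408.6, -222.1, 54.9]
ee_rot: [1.0, 0.0, 0.001, 0.0]
contact_force: [0.3, 2.2, 6.3]
gripper_width: 20.9
grasp_force: 58.5
```

Emit:
apply_moves(
  rows=[
    {"hand": -0.8, "delta_pos": [0, 0, -20], "yaw": 0},
    {"hand": -0.8, "delta_pos": [0, 0, -60], "yaw": 0},
    {"hand": -0.8, "delta_pos": [0, 0, -100], "yaw": 0},
    {"hand": -0.8, "delta_pos": [0, 0, -140], "yaw": 0},
    {"hand": -0.8, "delta_pos": [0, 0, -175], "yaw": 0},
    {"hand": -0.8, "delta_pos": [38, -200, -175], "yaw": 0},
    {"hand": -0.8, "delta_pos": [38, -200, -175], "yaw": 0},
    {"hand": -0.8, "delta_pos": [38, -200, -175], "yaw": 0},
    {"hand": -0.8, "delta_pos": [38, -200, -175], "yaw": 0},
    {"hand": -0.8, "delta_pos": [38, -200, -175], "yaw": 0},
    {"hand": -0.8, "delta_pos": [38, -200, -175], "yaw": 0},
  ],
)

```text
clock: 17.22
position: [447.2, -17.4, 229.5]
ee_rot: [1.0, 0.003, 0.001, -0.001]
contact_force: [-0.6, -0.3, -0.7]
gripper_width: 20.8
grasp_force: 59.0
```

Emit:
apply_moves(
  rows=[
    {"hand": -0.8, "delta_pos": [38, -181, 0], "yaw": 0},
    {"hand": -0.8, "delta_pos": [38, -181, 0], "yaw": 0},
    {"hand": -0.8, "delta_pos": [38, -181, 0], "yaw": 0},
    {"hand": -0.8, "delta_pos": [38, -181, 0], "yaw": 0},
    {"hand": -0.8, "delta_pos": [38, -181, 50], "yaw": 0},
    {"hand": -0.8, "delta_pos": [38, -181, 50], "yaw": 0},
    {"hand": -0.8, "delta_pos": [38, -181, 50], "yaw": 0},
    {"hand": -0.8, "delta_pos": [38, -181, 50], "yaw": 0},
    {"hand": -0.8, "delta_pos": [38, -181, 50], "yaw": 0},
  ],
)

```text
clock: 17.97
position: [484.5, 158.7, 180.0]
ee_rot: [1.0, -0.0, 0.001, -0.0]
contact_force: [0.7, -0.4, 0.1]
gripper_width: 20.9
grasp_force: 59.0
```

```bash
python3 chk.py small 484 159.5 w6.png
```

```text
17.9667 [484.5 158.7 180. ] 20.859540242352303 [ 0.64  0.26 -0.38  0.   -0.92  0.93]
```

View pics/w6.png

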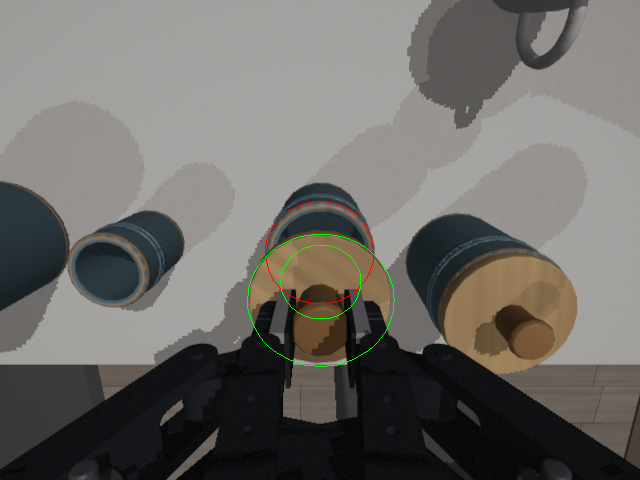

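The small rim at (320,252) and the held lid line up, and the medium lid sits flat at (510,310). Lowering.

Emit:
apply_moves(
  rows=[
    {"hand": -0.8, "delta_pos": [-0.5, -0.5, 15], "yaw": 0},
    {"hand": -0.8, "delta_pos": [-0.5, -0.5, 33], "yaw": 0},
    {"hand": -0.8, "delta_pos": [-0.5, -0.5, 33], "yaw": 0},
    {"hand": -0.8, "delta_pos": [-0.5, -0.5, 33], "yaw": 0},
    {"hand": -0.8, "delta_pos": [-0.5, -0.5, 33], "yaw": 0},
  ],
)

```text
clock: 18.43
position: [484.3, 159.5, 147.4]
ee_rot: [1.0, -0.0, 0.001, -0.001]
contact_force: [0.7, 1.1, -0.8]
gripper_width: 20.9
grasp_force: 59.0
```

Emit:
apply_moves(
  rows=[
    {"hand": -0.8, "delta_pos": [0, 0, 6], "yaw": 0},
    {"hand": -0.8, "delta_pos": [0, 0, 11], "yaw": 0},
    {"hand": -0.8, "delta_pos": [0, 0, 16], "yaw": 0},
    {"hand": -0.8, "delta_pos": [0, 0, 20], "yaw": 0},
    {"hand": -0.8, "delta_pos": [0, 0, 20], "yaw": 0},
    {"hand": -0.8, "delta_pos": [0, 0, 20], "yaw": 0},
  ],
)

```text
clock: 18.93
position: [483.3, 159.5, 125.5]
ee_rot: [1.0, 0.0, -0.0, 0.0]
contact_force: [0.0, -0.4, -0.5]
gripper_width: 20.8
grasp_force: 59.3
```

Emit:
apply_moves(
  rows=[
    {"hand": -0.8, "delta_pos": [0, 0, 1], "yaw": 0},
    {"hand": -0.8, "delta_pos": [0, 0, 1], "yaw": 0},
    {"hand": -0.5, "delta_pos": [0, 0, 1], "yaw": 0},
    {"hand": -0.3, "delta_pos": [0, 0, 1], "yaw": 0},
    {"hand": -0.1, "delta_pos": [0, 0, 1], "yaw": 0},
    {"hand": 0, "delta_pos": [0, 0, 1], "yaw": 0},
    {"hand": 0, "delta_pos": [0, 0, -20], "yaw": 0},
    {"hand": 0, "delta_pos": [0, 0, -50], "yaw": 0},
    {"hand": 0, "delta_pos": [0, 0, -90], "yaw": 0},
    {"hand": 0, "delta_pos": [0, 0, -110], "yaw": 0},
    {"hand": 0, "delta_pos": [0, 0, -110], "yaw": 0},
  ],
)

```text
clock: 19.85
position: [485.9, 160.8, 241.5]
ee_rot: [1.0, 0.001, 0.005, -0.003]
contact_force: [0.1, -0.7, 0.6]
gripper_width: 42.7
grasp_force: 0.0
```

```bash
python3 - <<'E'
from fit import *
print(read_state()['position'])
im=imaging.get_image('wrist'); 
for z in(68,70,72): print(fit(im,'lid','small',(484,159.5),z))
cv2.imwrite('pics/w7.png',im['pixels'][:,:,::-1])
E
```

```text
[485.93616154 160.82084031 241.45045096]
(array([482.58923313, 160.12345983]), np.float64(0.8911169160614251))
(array([483.25428049, 160.06564149]), np.float64(0.8864765845026543))
(array([484.05212694, 160.15253174]), np.float64(0.8788064718029087))
```

Emit:
apply_moves(
  rows=[
    {"hand": 0, "delta_pos": [-20, 480, 0], "yaw": 0},
    {"hand": 0, "delta_pos": [-20, 480, 0], "yaw": 0},
    {"hand": 0, "delta_pos": [-20, 480, 0], "yaw": 0},
    {"hand": 0, "delta_pos": [-20, 480, 0], "yaw": 0},
    {"hand": 0, "delta_pos": [-20, 480, 0], "yaw": 0},
    {"hand": 0, "delta_pos": [-20, 480, 0], "yaw": 0},
    {"hand": 0, "delta_pos": [-20, 480, 0], "yaw": 0},
    {"hand": 0, "delta_pos": [-20, 480, 0], "yaw": 0},
    {"hand": 0, "delta_pos": [-20, 480, 0], "yaw": 0},
    {"hand": 0, "delta_pos": [-20, 480, 0], "yaw": 0},
    {"hand": 0, "delta_pos": [-20, 480, 0], "yaw": 0},
    {"hand": 0, "delta_pos": [-20, 480, 0], "yaw": 0},
  ],
)

```text
clock: 20.9
position: [462.2, -323.8, 233.8]
ee_rot: [1.0, -0.001, -0.001, -0.0]
contact_force: [0.1, 1.3, -0.3]
gripper_width: 43.2
grasp_force: 0.0
```

View pics/w7.png

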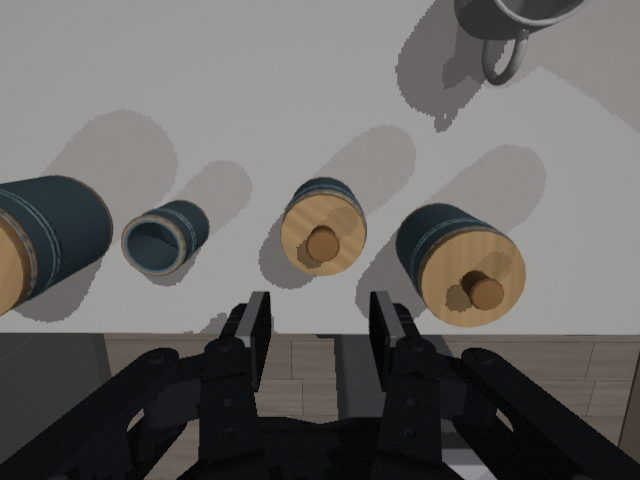

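The small lid at (323,234) and the medium lid at (472,278) both sit flat on their jars. Next is lid_tiny.

Emit:
apply_moves(
  rows=[
    {"hand": 0, "delta_pos": [-19, 99, 110], "yaw": 0},
    {"hand": 0, "delta_pos": [-19, 99, 110], "yaw": 0},
    {"hand": 0, "delta_pos": [-19, 99, 110], "yaw": 0},
    {"hand": 0, "delta_pos": [-19, 99, 110], "yaw": 0},
    {"hand": 0, "delta_pos": [-19, 99, 110], "yaw": 0},
    {"hand": 0, "delta_pos": [-19, 99, 110], "yaw": 0},
    {"hand": 0, "delta_pos": [-19, 99, 110], "yaw": 0},
  ],
)

```text
clock: 21.48
position: [444.6, -419.2, 125.8]
ee_rot: [1.0, 0.0, -0.0, -0.0]
contact_force: [-1.0, -0.4, 1.0]
gripper_width: 42.5
grasp_force: 0.0
```

```bash
python3 - <<'E'
from fit import *
s=read_state(); print(s['position'].round(1),s['joints'].round(2))
im=imaging.get_image('wrist'); print(fit(im,'lid','tiny',(443.5,-423)))
E
```

```text
[ 444.6 -419.2  125.8] [-0.49  0.48 -0.2   0.   -0.9   2.06]
(array([ 441.73625025, -423.72181387]), np.float64(0.9426462717259642))
```

Target is (443, -423.3).

Emit:
apply_moves(
  rows=[
    {"hand": 0, "delta_pos": [-1.5, 4, 25], "yaw": 0},
    {"hand": 0, "delta_pos": [-1.5, 4, 52], "yaw": 0},
    {"hand": 0, "delta_pos": [-1.5, 4, 52], "yaw": 0},
    {"hand": 0, "delta_pos": [-1.5, 4, 52], "yaw": 0},
    {"hand": 0, "delta_pos": [-1.5, 4, 52], "yaw": 0},
  ],
)

```text
clock: 21.95
position: [444.4, -423.6, 76.0]
ee_rot: [1.0, 0.001, 0.001, 0.001]
contact_force: [-0.1, -0.2, 0.4]
gripper_width: 43.0
grasp_force: 0.0
```

Emit:
apply_moves(
  rows=[
    {"hand": 0, "delta_pos": [-1, 0, 12], "yaw": 0},
    {"hand": 0, "delta_pos": [-1, 0, 21], "yaw": 0},
    {"hand": 0, "delta_pos": [-1, 0, 21], "yaw": 0},
    {"hand": 0, "delta_pos": [-1, 0, 21], "yaw": 0},
    {"hand": -0.6, "delta_pos": [-1, 0, 21], "yaw": 0},
    {"hand": -0.8, "delta_pos": [-1, 0, 21], "yaw": 0},
    {"hand": -0.8, "delta_pos": [-1, 0, 21], "yaw": 0},
    {"hand": -0.8, "delta_pos": [-1, 0, 21], "yaw": 0},
    {"hand": -0.8, "delta_pos": [-1, 0, 21], "yaw": 0},
    {"hand": -0.8, "delta_pos": [-1, 0, 21], "yaw": 0},
  ],
)

```text
clock: 22.78
position: [442.7, -424.0, 53.9]
ee_rot: [1.0, 0.0, 0.001, 0.001]
contact_force: [-0.0, 0.3, 5.3]
gripper_width: 20.7
grasp_force: 58.7
```

Emit:
apply_moves(
  rows=[
    {"hand": -0.8, "delta_pos": [0, 0, -20], "yaw": 0},
    {"hand": -0.8, "delta_pos": [0, 0, -60], "yaw": 0},
    {"hand": -0.8, "delta_pos": [0, 0, -100], "yaw": 0},
    {"hand": -0.8, "delta_pos": [5, -30, -130], "yaw": 0},
    {"hand": -0.8, "delta_pos": [10, -65, -160], "yaw": 0},
    {"hand": -0.8, "delta_pos": [25, -300, -180], "yaw": 0},
    {"hand": -0.8, "delta_pos": [25, -300, -180], "yaw": 0},
    {"hand": -0.8, "delta_pos": [25, -300, -180], "yaw": 0},
    {"hand": -0.8, "delta_pos": [25, -300, -180], "yaw": 0},
    {"hand": -0.8, "delta_pos": [25, -300, -180], "yaw": 0},
    {"hand": -0.8, "delta_pos": [25, -300, -180], "yaw": 0},
    {"hand": -0.8, "delta_pos": [25, -300, -180], "yaw": 0},
  ],
)

```text
clock: 23.78
position: [467.1, -119.2, 233.3]
ee_rot: [1.0, 0.003, 0.001, -0.001]
contact_force: [0.4, 0.4, -0.7]
gripper_width: 20.8
grasp_force: 59.0
```

Emit:
apply_moves(
  rows=[
    {"hand": -0.8, "delta_pos": [0, -427, 0], "yaw": 0},
    {"hand": -0.8, "delta_pos": [0, -427, 0], "yaw": 0},
    {"hand": -0.8, "delta_pos": [0, -427, 0], "yaw": 0},
    {"hand": -0.8, "delta_pos": [0, -427, 0], "yaw": 0},
    {"hand": -0.8, "delta_pos": [0, -427, 0], "yaw": 0},
    {"hand": -0.8, "delta_pos": [0, -427, 0], "yaw": 0},
    {"hand": -0.8, "delta_pos": [0, -427, 0], "yaw": 0},
    {"hand": -0.8, "delta_pos": [0, -427, 0], "yaw": 0},
    {"hand": -0.8, "delta_pos": [0, -427, 0], "yaw": 0},
    {"hand": -0.8, "delta_pos": [0, -427, 0], "yaw": 0},
    {"hand": -0.8, "delta_pos": [0, -427, 0], "yaw": 0},
    {"hand": -0.8, "delta_pos": [0, -427, 0], "yaw": 0},
  ],
)

```text
clock: 24.78
position: [466.6, 305.9, 231.5]
ee_rot: [1.0, 0.002, -0.001, 0.0]
contact_force: [0.6, -0.1, -1.2]
gripper_width: 20.7
grasp_force: 59.2
```

Down to 160 for a look (plug bottom about 106, rim 72).

Emit:
apply_moves(
  rows=[
    {"hand": -0.8, "delta_pos": [1, 1, 35], "yaw": 0},
    {"hand": -0.8, "delta_pos": [1, 1, 70], "yaw": 0},
    {"hand": -0.8, "delta_pos": [1, 1, 70], "yaw": 0},
    {"hand": -0.8, "delta_pos": [1, 1, 70], "yaw": 0},
    {"hand": -0.8, "delta_pos": [1, 1, 70], "yaw": 0},
  ],
)

```text
clock: 25.2
position: [468.9, 302.2, 164.4]
ee_rot: [1.0, -0.0, 0.001, -0.0]
contact_force: [1.0, -0.5, 0.4]
gripper_width: 20.7
grasp_force: 59.1
```

```bash
python3 chk.py tiny 468 303 w8.png
```

```text
25.2 [468.9 302.2 164.4] 20.74740455174037 [ 0.86  0.36 -0.29  0.   -0.92  0.71]
```

View pics/w8.png

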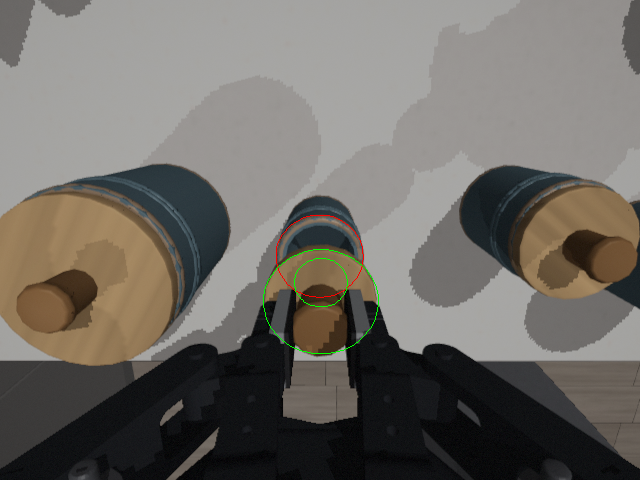

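The tiny rim's far edge is at row ~218 against a predicted 214, so x is about 467. The large and small lids either side look flat.

Emit:
apply_moves(
  rows=[
    {"hand": -0.8, "delta_pos": [-1, -1, 15], "yaw": 0},
    {"hand": -0.8, "delta_pos": [-1, -1, 30], "yaw": 0},
    {"hand": -0.8, "delta_pos": [-1, -1, 30], "yaw": 0},
    {"hand": -0.8, "delta_pos": [-1, -1, 30], "yaw": 0},
    {"hand": -0.8, "delta_pos": [-1, -1, 30], "yaw": 0},
  ],
)

```text
clock: 25.67
position: [467.8, 304.2, 134.8]
ee_rot: [1.0, 0.0, 0.001, -0.001]
contact_force: [0.0, 0.9, -0.3]
gripper_width: 20.9
grasp_force: 59.1
```

Emit:
apply_moves(
  rows=[
    {"hand": -0.8, "delta_pos": [-0.5, 1, 6], "yaw": 0},
    {"hand": -0.8, "delta_pos": [-0.5, 1, 11], "yaw": 0},
    {"hand": -0.8, "delta_pos": [-0.5, 1, 16], "yaw": 0},
    {"hand": -0.8, "delta_pos": [-0.5, 1, 20.5], "yaw": 0},
    {"hand": -0.8, "delta_pos": [-0.5, 1, 20.5], "yaw": 0},
    {"hand": -0.8, "delta_pos": [-0.5, 1, 20.5], "yaw": 0},
  ],
)

```text
clock: 26.17
position: [466.4, 302.6, 112.0]
ee_rot: [1.0, 0.0, -0.0, 0.0]
contact_force: [0.8, -0.0, -0.6]
gripper_width: 20.8
grasp_force: 59.1
```

Emit:
apply_moves(
  rows=[
    {"hand": -0.8, "delta_pos": [0.5, 0, 0.5], "yaw": 0},
    {"hand": -0.8, "delta_pos": [0.5, 0, 0.5], "yaw": 0},
    {"hand": -0.5, "delta_pos": [0.5, 0, 0.5], "yaw": 0},
    {"hand": -0.3, "delta_pos": [0.5, 0, 0.5], "yaw": 0},
    {"hand": -0.1, "delta_pos": [0.5, 0, 0.5], "yaw": 0},
    {"hand": 0, "delta_pos": [0.5, 0, 0.5], "yaw": 0},
    {"hand": 0, "delta_pos": [0.5, 0, -20], "yaw": 0},
    {"hand": 0, "delta_pos": [0.5, 0, -50], "yaw": 0},
    {"hand": 0, "delta_pos": [0.5, 0, -90], "yaw": 0},
    {"hand": 0, "delta_pos": [0.5, 0, -130], "yaw": 0},
    {"hand": 0, "delta_pos": [0.5, 0, -150], "yaw": 0},
    {"hand": 0, "delta_pos": [0.5, 0, -150], "yaw": 0},
  ],
)

```text
clock: 27.17
position: [468.9, 304.1, 268.6]
ee_rot: [1.0, 0.0, 0.005, -0.004]
contact_force: [0.9, 0.7, -0.4]
gripper_width: 42.9
grasp_force: 0.0
```

```bash
python3 - <<'E'
from fit import *
print(read_state()['position'])
a=save('wrist','a.png')['pixels']; s=imaging.get_image('scene')['pixels'][140:280,190:350]
s=cv2.resize(s,(480,420),interpolation=cv2.INTER_CUBIC); s=cv2.resize(s,(400,350)); a=a[100:340,:]; 
o=np.zeros((600,640,3),np.uint8); o[:240]=a; o[245:595,:400]=s
cv2.imwrite('pics/final.png',o[:,:,::-1])
E
```

```text
[468.91710146 304.09996316 268.58661072]
```

View pics/final.png

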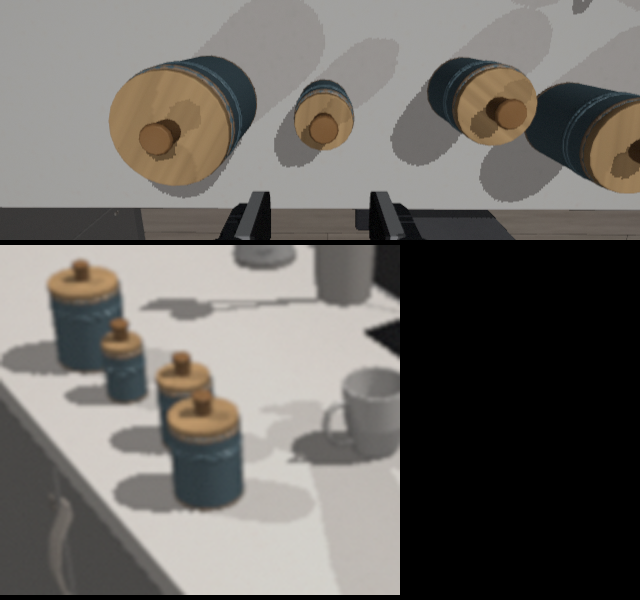

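All four jars are closed with the lids flat: large (170,125), tiny (324,116), small (495,101) and medium (625,145). The mug has not moved.

```bash
python3 -c "
from bench import workorder; print(workorder.job_done())"
```

```text
the job is handed in; nothing more can be done
None
```

I put all four bamboo lids on their matching jars and handed the job in at about 27 s. The final pictures show every lid flat on its rim, the jars where they stood and the mug unmoved; the arm never went near the jam jar, though I did not check it at the end.

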